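# Hold the hidden bolt head while the spring gauge loads it

## Robot

A 7-joint arm with a two-finger parallel gripper is mounted at the origin on the work surface. World frame = base frame: x ahead of the robot, y to its left, z up, the work surface at z = 0. Lengths are in m, angles in rad, forces in N, time in s.
With the tool pointing down it reaches from about 0.4 to 0.85 m from the base axis. Payload 10.4 kg.
Tool frame: the origin (TCP) lies midway between the tips of the shut fingers; the grasp point (between the pads) lies 19 mm behind it (manip.pinch_z is the distance from the TCP to the grasp point, in m); y points along the fingers, x is the direction in which the jaws open and shut, and the axes are right-handed (so a half turn about y gives the same grasp; the last joint's range is limited). The gripper opens to 85 mm and grips with 20 to 120 N. Pads are 22 mm wide; open, the fingers measure 114 mm over their backs; the gripper's body (76 mm by 85 mm) begins 54 mm behind the grasp point. The pads swing forward as they close: fully open they stand 13 mm farther back than shut.
Start: joints at [1.145, 0.332, -0.065, 1.46, 0.022, 1.35, -0.088], TCP at [0.245, -0.575, 0.231] pointing down, gripper open.
Joint ranges: [-2.6, 2.6], [-0.5, 2.12], [-1.47, 1.34], [0.16, 2.42], [-1.27, 4.41], [0.06, 2.06], [-2.6, 2.6]. Speed limits (rad/s): [2.22, 2.22, 2.79, 2.79, 3.14, 3.14, 3.14].

## Interface

Orientations are given as a unit quaternion [x, y, z, w].
In Python, from workcell import manip gives the robot as it stands.
- The arm moves only by the shell command python3 -m pendant 'ROWS' [OPENING] [FORCE]. ROWS is a JSON object of lists of equal length, an entry for each row: "offset": the shift along the tool's x, y, z scaled (see below), a list of three; "turn": the turn, a rotation vector about the tool's x, y, z scaled (see below), a list of three. A call has 1 to 12 rows; each row is the pose to reach, as a shift and turn from the pose measured when the call began, along the tool's axes at that moment; what a row does not reach only later rows make up. The controller multiplies each number of a shift by 200 mm and each number of a turn by 45 degrees. A row lasts 1/8 s, in which the tool goes at most 62.5 mm and 10.7 degrees, less where a joint would pass 70% of its speed; a pose out of reach is approached as far as the arm can. A call with a number of a shift or a turn outside -1 to 1 is refused whole. A call with a gripper value outside its range is refused whole. OPENING is the opening in per cent of the stroke, from 0 (shut) to 100 (fully open), set as the call begins (- or left out, the last holds). The fingers move at their own pace and stop on an object; FORCE is the grip in N (left out, the last holds). Time passes only in rows, so rows that repeat a pose let the fingers close. It gives the time, the measured TCP pose, the force and the opening at its end, in the units of the state.
- manip.get_obs(): the state, without advancing time (a new reading comes with each control period).
- manip.camera(name): name is "side" or "top"; returns (picture, depth): 384x512x3 uint8, red, green, blue; 384x512 float32, m along the optical axis (not along the pixel's ray), 0 where there is no reading.
- manip.camera_model(name): a dict with "intrinsics" (3x3 intrinsics, pixels), "R" (3x3) and "t" (3): a world point X has camera coordinates R X + t. Camera axes: x right, y down, z forward; pixel columns grow to the right and rows downward; lengths in m; the calibration is good to about 2 mm. A picture is of the moment at which its call begins. camera_model takes no time and is no camera call.
- manip.hand_in(): hands the job in, once; it reports no verdict.
The state is a dict: "clock": time; "joint_pos": joint angles; "joint_velocities": joint speeds; "tau": joint torques, N m; "position": TCP position; "ee_rot": TCP orientation; "ft_force": force on the tool from outside, world axes, zero at the start; "torque": the same for the moment, N m; "grip_width": opening from 0.0 (shut) to 1.0 (fully open).
Only numpy, scipy, OpenCV 4.12 (cv2) and the standard library are available. Lean on these libraries where they do the work, as an engineer would, in place of code of your own. Each camera call takes 0.05 s, during which the arm holds its last target. There are 200 camera calls.

## Task

Load the clamp bolt of the steel tube rack: pull the flat spring gauge out by its upright tab until the broad mark line on the tongue stands at the mouth of its housing, not clearly past it, and let go; it stays there. Its spring now slowly turns the bolt, so reach down into the narrow gap between the bracket and the rack, grasp the hexagonal bolt head hidden there and hold it still before the bolt has turned more than about 20 degrees. Finish while still gripping the head, and leave the things lying around where they are.

Things in the scene. Friction and masses are not known exactly. Their poses are not given: they have to be found in the camera images.
- fixture: fixed aluminium base plate, 250 x 250 x 10 mm, with all the mechanism on it. Origin on the table surface straight below the bolt head's centre; x points from the bracket across the gap to the tube rack, roughly away from the robot (yaw up to 0.2 rad either way); y is the way the gauge is pulled. The plate spans x -105..145, y -125..125 mm. Positions below in mm are in this frame
- bracket_top (a point): middle of the top edge of the upright steel bracket, on the robot's side of the gap: plate x -28..-22, y -65..65, top z 114. Before it, to the robot's side, the brass pinion round the bolt: radius 31, x -62..-50, top z 116
- rack_edge (a point): middle of the top edge of the steel tube rack, the far side of the gap: rack x 30..135, y -110..110, top deck z 100; four capped tubes rise to z 152 in its far row at x 118. The gap between bracket and rack is 52 mm wide and open above and at both ends
- gauge (a joint): how far the gauge tongue is out, m: 0 = fully in, 0.085 = outer stop; grows as the tab moves along fixture y. Starts between 0 and 0.010. At 0.060 the broad mark line across the tongue stands at the outer face of the mouth. Friction of 8 N keeps it wherever it is left; pulling it out takes 8 N, from about 20 mm on rising to 13 N at the mark
- pull_tab: upright grey tab on the end of the tongue, 24 mm in fixture x, 12 mm in fixture y, z 45 to 98. Origin at its centre (z 71.5), axes as the fixture's. Its centre is 60 mm outside the mouth face at gauge 0, 120 mm with the mark at the mouth. Fingers that close along fixture y go one on either side of it from above
- tab_grip (a point): a good grasp point in the tab, 10 mm above its centre and 16 mm below its top; axes as the fixture's
- gauge_mouth (a point): outer face (y 44) of the mouth of the grey gauge housing, on the tongue's centre line, at the tongue's top face (z 55). The housing spans x -73..-37, y -88..44; the bridge over the mouth reaches z 72
- bolt_head: dark steel hexagonal bolt head, 24 mm across flats, 16 thick (x -8..8), held off the bracket by a round collar of diameter 18. Origin at its centre, z 85, 29 below the bracket's top; its x is the bolt axis = fixture x. At bolt angle 0 two flats are upright, facing fixture y and -y; they turn with the bolt. Fingers closing along fixture y grasp it from above, leaning with the flats or upright if only some 10 degrees off
- head_flat (a point): centre of the head's flat that faces fixture y (12 mm from the bolt axis), turning with the head
- bolt (a joint): bolt angle, rad, right-handed about fixture x (growing: the head's top moves to fixture -y). Starts at rest between -0.2 and 0.1. With the gauge at its mark the spring turns it slowly to larger angles, about 0.02 rad/s, heavily damped (4 N m s/rad); held, it pulls with about 0.15 N m. A grip of 40 to 80 N holds it
- timer: white kitchen-type timer lying flat, 60 x 75 x 16 mm; loose bystander, to be left alone; origin under its centre
- cassette0: white test cassette 70 x 20 x 5 mm, on the table on the robot's side of the fixture; loose bystander, to be left alone; origin under its centre
- cassette1: a second such cassette, also on the robot's side of the fixture; loose bystander, to be left alone; origin under its centre
- cassette2: a third such cassette, well to the left; loose bystander, to be left alone; origin under its centre
- carton: white carton 100 x 100 x 55 mm with nine dark holes in its top; loose bystander, to be left alone; origin under its centre
- spare_rack: empty steel tube rack 105 x 220 x 70 mm; loose bystander, to be left alone; origin under its centre
- reagent: white bottle, diameter 40, height 85 mm, to the right of the fixture; loose bystander, to be left alone; origin under its centre

How it is judged:
By the outcome, as a careful person would: the job done as asked, in the order asked, and still so for the second after the job is handed in, while the arm keeps its last pose, push and grip.
It also fails if it takes over 42 s, if anything falls off the work surface, if the arm or the gripper's body presses on something with over 40 N, if the wrist force passes 120 N, or if a joint passes its speed limit or range.

## Working session

There is one attempt and no reset: what is moved stays moved. The work goes in short steps, Python scripts to look and compute and a shell command to move; the robot and the scene stay as the last step left them, time stands still between calls to the robot, and variables do not carry over. Pictures are saved under pics/ and viewed, about 8 in all and at most 12, crops included, and the job is handed in when it is done.

```bash
ls; mkdir -p pics
cat > h.py <<'E'
import numpy as np, cv2
from workcell import manip
def snap(n,tag):
    im,d=manip.camera(n); np.savez(f'pics/{tag}.npz',im=im,d=d)
    cv2.imwrite(f'pics/{tag}.png',im[:,:,::-1]); return im,d
def world(n,d,u=None,v=None):
    m=manip.camera_model(n);K=np.array(m['intrinsics']);R=np.array(m['R']);t=np.array(m['t'])
    if u is None: v,u=np.mgrid[:d.shape[0],:d.shape[1]]
    P=np.stack([(u-K[0,2])/K[0,0]*d,(v-K[1,2])/K[1,1]*d,d],-1)
    return (P-t)@R
def proj(n,X):
    m=manip.camera_model(n);c=np.asarray(X)@np.array(m['R']).T+np.array(m['t']);p=c@np.array(m['intrinsics']).T
    return p[...,:2]/p[...,2:]
E
python3 - <<'E'
from h import *
for n in('side','top'):
    im,d=snap(n,n+'0');m=manip.camera_model(n);print(n,m['intrinsics'],m['R'],m['t'])
a=np.hstack([cv2.imread(f'pics/{n}0.png') for n in('side','top')])
print(manip.get_obs(),manip.pinch_z)
E
```

```text
pics
side [[434.94364728   0.         255.93286093]
 [  0.         434.94364728 191.5416548 ]
 [  0.           0.           1.        ]] [[-0.87975809 -0.47537493 -0.0066616 ]
 [-0.29639152  0.55936837 -0.77411827]
 [ 0.3717227  -0.67906237 -0.63300595]] [0.48853127 0.25909906 1.02478666]
top [[418.04725851   0.         248.5254482 ]
 [  0.         418.04725851 193.10663567]
 [  0.           0.           1.        ]] [[-0.03114649 -0.99951006  0.00308725]
 [-0.97853036  0.02986284 -0.20392781]
 [ 0.20373571 -0.0093726  -0.97898106]] [-0.01919873  0.57894191  1.2846121 ]
{'clock': 0.1, 'joint_pos': array([ 1.14541117,  0.33283812, -0.06470819,  1.46085595,  0.02162745,
        1.34992063, -0.08853113]), 'joint_velocities': array([-0.00044493, -0.00016433,  0.00159187, -0.00253991, -0.00231216,
        0.00058736, -0.00102846]), 'tau': array([ 2.53215527e-03, -6.26742053e+01,  5.00962883e-02, -3.92435431e+01,
        1.64630235e-02,  6.86761719e-03, -4.99687715e-06]), 'position': array([ 0.24484703, -0.57467058,  0.2305778 ]), 'ee_rot': array([-0.58967865,  0.39028351, -0.38947025,  0.59014473]), 'ft_force': array([ 0.17137994,  0.69036256, -0.16713317]), 'torque': array([0.01396373, 0.04214155, 0.05013968]), 'grip_width': 0.996307190350784} 0.0187
```

View pics/side0.png

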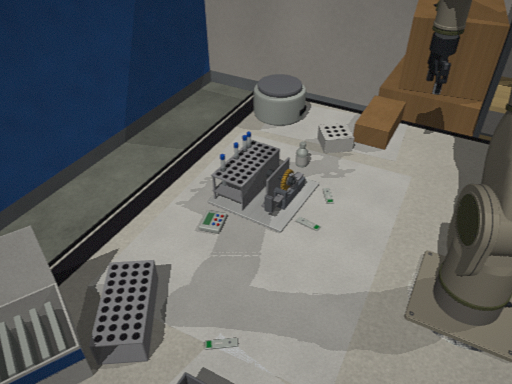

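View pics/top0.png

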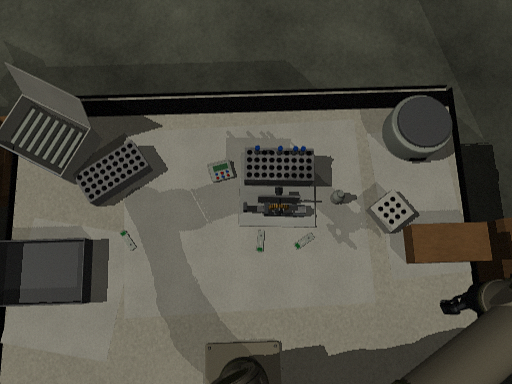

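The side view shows the fixture near (265,190), with the pinion at about (288,180). The top view shows it near (278,190), with the rack at the far side and the bracket at row ~195. I'll enlarge both.

Run:
```python
from h import *
s=cv2.imread('pics/side0.png')[120:240,200:335];t=cv2.imread('pics/top0.png')[138:238,228:338]
a=cv2.resize(s,None,fx=4.4,fy=4.4,interpolation=cv2.INTER_CUBIC);b=cv2.resize(t,None,fx=7,fy=6,interpolation=cv2.INTER_CUBIC)
b=cv2.resize(t,None,fx=7,fy=5.9,interpolation=cv2.INTER_CUBIC)
cv2.imwrite('pics/cs.png',a);cv2.imwrite('pics/ct.png',b);print(a.shape,b.shape)
d=np.load('pics/top0.npz')['d'];P=world('top',d)
np.set_printoptions(linewidth=250)
print((P[186:232:1,236:326:3,2]*1000).astype(int))
```

```text
(528, 594, 3) (590, 770, 3)
[[  -2   -1   11 ...   -3    1    3]
 [  -2    5    8 ...    2    8   -2]
 [   1   -1   10 ...    0   -1   -2]
 ...
 [1375    0   -3 ...   -1    3    4]
 [   0    4    0 ...    4    0    0]
 [   0    1    0 ...    1    0    0]]
```

View pics/cs.png

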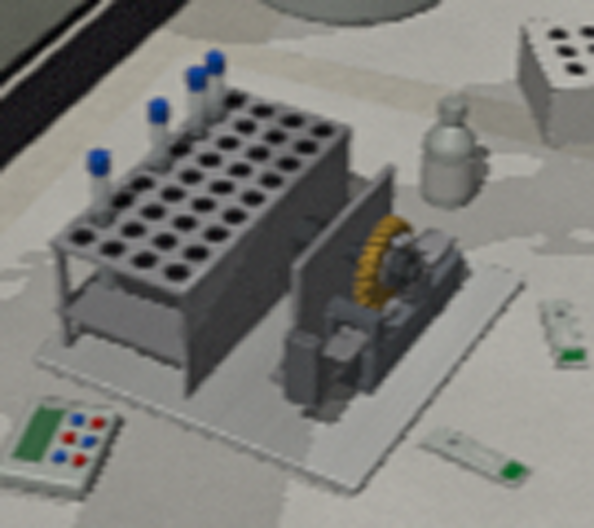

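View pics/ct.png

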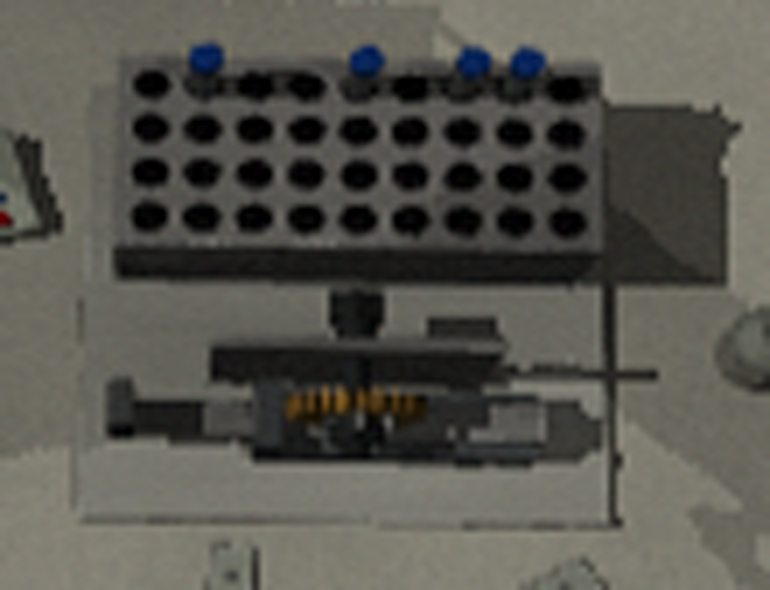

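The side crop shows the tab at about (303,365), the bracket's top corners at (295,268) and (390,168), and the rack deck's front corners at (188,292) and (350,128). In the top crop the head is at (355,312), the tab top at (120,392), and the plate's front corners at (78,522) and (614,524). Next I'll turn these into positions.

```bash
cat >> h.py <<'E'
def ray(n,u,v):
    m=manip.camera_model(n);K=np.array(m['intrinsics']);R=np.array(m['R']);t=np.array(m['t'])
    return -R.T@t, R.T@np.linalg.solve(K,[u,v,1])
def onz(n,uv,z):
    c,r=ray(n,*uv);return c+r*(z-c[2])/r[2]
def tri(uvs,uvt):
    A=[];b=[]
    for n,uv in(('side',uvs),('top',uvt)):
        c,r=ray(n,*uv);r=r/np.linalg.norm(r);M=np.eye(3)-np.outer(r,r);A.append(M);b.append(M@c)
    return np.linalg.lstsq(np.vstack(A),np.hstack(b),rcond=None)
E
python3 - <<'E'
from h import *
np.set_printoptions(precision=4,suppress=True)
S=lambda X,Y:((X+.5)/4.4-.5+200,(Y+.5)/4.4-.5+120)
T=lambda X,Y:((X+.5)/7-.5+228,(Y+.5)/5.9-.5+138)
for nm,z,a,b in[('plate front L/R',.01,(78,520),(614,522)),('rack front edge L/R',.1,(116,249),(604,249)),('rack back',.1,(122,62),(598,64)),('bracket top far edge',.114,(211,346),(505,341))]:
    p,q=onz('top',T(*a),z),onz('top',T(*b),z);d=p-q;print(nm,p,q,'len',np.linalg.norm(d),'yaw',np.arctan2(-d[0],d[1]),'mid',(p+q)/2)
for nm,s,t in[('rackfrontL',(188,292),(116,249)),('rackfrontR',(350,128),(604,249)),('brkL',(296,268),(211,348)),('brkR',(391,168),(504,343)),('tabtop',(303,336),(120,384)),('plateFL',(350,490),(78,520)),('plateFR',(522,280),(614,522))]:
    r=tri(S(*s),T(*t));print(nm,r[0],r[1]**.5)
print('head',onz('top',T(355,298),.095), 'tab z98',onz('top',T(120,384),.098))
# rack deck & bracket via depth
for n in('top','side'):
    d=np.load(f'pics/{n}0.npz')['d'];P=world(n,d).reshape(-1,3)
    for nm,lo,hi in(('deck',.094,.106),):
        m=(d.ravel()>0)&(P[:,2]>lo)&(P[:,2]<hi)&(P[:,0]>.5)&(P[:,0]<.9)&(abs(P[:,1]+.09)<.2)
        Q=P[m];print(n,nm,m.sum(),Q.mean(0),cv2.minAreaRect((Q[:,:2]*1000).astype(np.float32)))
    m=(d.ravel()>0)&(P[:,2]>.105)&(P[:,2]<.125)&(P[:,0]>.5)&(P[:,0]<.9)&(abs(P[:,1]+.09)<.2);print(n,'hi',m.sum(),np.percentile(P[m],[2,50,98],axis=0))
E
```

```text
plate front L/R [ 0.4801 -0.0019  0.01  ] [ 0.4712 -0.2533  0.01  ] len 0.251511658277454 yaw -0.03520578198394713 mid [ 0.4756 -0.1276  0.01  ]
rack front edge L/R [ 0.6128 -0.0242  0.1   ] [ 0.6061 -0.243   0.1   ] len 0.21886522190235738 yaw -0.03040527175957772 mid [ 0.6094 -0.1336  0.1   ]
rack back [ 0.7166 -0.03    0.1   ] [ 0.7089 -0.2467  0.1   ] len 0.21690013538121167 yaw -0.03536270653381443 mid [ 0.7127 -0.1384  0.1   ]
bracket top far edge [ 0.5561 -0.0645  0.114 ] [ 0.5548 -0.1939  0.114 ] len 0.1294381212486822 yaw -0.009960527964272483 mid [ 0.5555 -0.1292  0.114 ]
rackfrontL [ 0.6113 -0.0245  0.1031] [0.001]
rackfrontR [ 0.6052 -0.2434  0.0995] [0.0015]
brkL [ 0.5548 -0.0644  0.1151] [0.]
brkR [ 0.5519 -0.1941  0.113 ] [0.0029]
tabtop [ 0.5353 -0.0255  0.0974] [0.0072]
plateFL [ 0.4816 -0.0015  0.0083] [0.002]
plateFR [ 0.4709 -0.2544  0.0046] [0.0015]
head [ 0.5839 -0.1305  0.095 ] tab z98 [ 0.5401 -0.0239  0.098 ]
top deck 2253 [ 0.6503 -0.1327  0.1   ] ((610.025634765625, -131.5528564453125), (218.892333984375, 210.304931640625), 86.58454132080078)
top hi 252 [[ 0.52   -0.2306  0.1051]
 [ 0.5555 -0.1301  0.1107]
 [ 0.6976 -0.0473  0.1208]]
side deck 1721 [ 0.641  -0.1218  0.1018] ((608.86181640625, -131.55746459960938), (227.12852478027344, 213.0249481201172), 86.82962799072266)
side hi 359 [[ 0.5177 -0.2113  0.1051]
 [ 0.5573 -0.1278  0.1117]
 [ 0.7021 -0.0429  0.1234]]
```

```bash
cat >> h.py <<'E'
from scipy.spatial.transform import Rotation as Ro
O=np.array([.579,-.1315,0]);YAW=-.033
FR=Ro.from_euler('z',YAW)
def fix(p): return O+FR.apply(np.array(p)/1000.)
def tofix(X): return FR.inv().apply(np.asarray(X)-O)*1000
def plan(pf,lean=0,sgn=-1,zoff=0):
    "TCP so grasp point at fixture pf (mm), lean about fixture x"
    o=manip.get_obs();R0=Ro.from_quat(o['ee_rot'])
    M=FR.as_matrix();x=sgn*M[:,1];y=-M[:,2]
    Rt=Ro.from_rotvec(M[:,0]*lean)*Ro.from_matrix(np.stack([x,y,np.cross(x,y)],1))
    tcp=fix(pf)+Rt.apply([0,manip.pinch_z,0])
    off=R0.inv().apply(tcp-o['position'])/.2; turn=(R0.inv()*Rt).as_rotvec()/np.radians(45)
    np.set_printoptions(precision=4,suppress=True)
    print('clock',round(o['clock'],2),'pinch fix',tofix(o['position']-R0.apply([0,manip.pinch_z,0])),'tcp',o['position'],'F',o['ft_force'],'w',o['grip_width'])
    print('sgn',sgn,'off',off,'turn',turn)
E
python3 - <<'E'
from h import *
print(Ro.from_quat(manip.get_obs()['ee_rot']).as_matrix())
for s in(1,-1): plan([-53,106,250],sgn=s)
E
```

```text
[[ 3.91983422e-01 -5.96068712e-04  9.19972088e-01]
 [-9.19971329e-01  1.18404210e-03  3.91983866e-01]
 [-1.32293500e-03 -9.99999121e-01 -8.42412524e-05]]
clock 0.1 pinch fix [-319.3372 -453.9761  249.2778] tcp [ 0.2448 -0.5747  0.2306] F [ 0.1714  0.6904 -0.1671] w 0.996307190350784
sgn 1 off [-1.9759 -0.0012  2.3891] turn [-0.0022 -3.4451 -0.0006]
clock 0.1 pinch fix [-319.3372 -453.9761  249.2778] tcp [ 0.2448 -0.5747  0.2306] F [ 0.1714  0.6904 -0.1671] w 0.996307190350784
sgn -1 off [-1.9759 -0.0012  2.3891] turn [ 0.0005  0.5549 -0.0016]
```

```bash
python3 -m pendant '{"offset":[[-0.16,0,0.2],[-0.4,0,0.5],[-0.65,0,0.78],[-0.82,0,1.0],[-0.82,0,1.0]],"turn":[[0,0.15,0],[0,0.35,0],[0,0.5,0],[0,0.555,0],[0,0.555,0]]}' 60 60
python3 - <<'E'
from h import *
plan([-53,106,250])
E
```

```text
clock: 0.72
position: [0.3666, -0.3415, 0.2308]
ee_rot: [-0.493, 0.508, -0.507, 0.493]
ft_force: [-0.5, 0.2, 0.5]
grip_width: 0.598
clock 0.72 pinch fix [-205.3971 -216.9639  249.5211] tcp [ 0.3666 -0.3415  0.2308] F [-0.5101  0.248   0.4825] w 0.5983435414969726
sgn -1 off [-1.6111  0.0001  0.7695] turn [ 0.0004  0.0059 -0.0021]
```

```bash
python3 -m pendant '{"offset":[[-0.28,0,0.13],[-0.55,0,0.26],[-0.82,0,0.4],[-1,0,0.5],[-1,0,0.5]],"turn":[[0,0,0],[0,0,0],[0,0,0],[0,0,0],[0,0,0]]}'
python3 - <<'E'
from h import *
plan([-53,106,250])
E
```

```text
clock: 1.35
position: [0.4733, -0.1411, 0.2309]
ee_rot: [-0.494, 0.506, -0.505, 0.495]
ft_force: [-0.4, -1.0, -0.1]
grip_width: 0.601
clock 1.35 pinch fix [-105.3419  -13.101   249.6273] tcp [ 0.4733 -0.1411  0.2309] F [-0.378  -0.982  -0.1374] w 0.6008583358362586
sgn -1 off [-0.5925 -0.0004  0.268 ] turn [ 0.0005  0.0134 -0.0034]
```

```bash
python3 -m pendant '{"offset":[[-0.3,0,0.13],[-0.55,0,0.25],[-0.592,0.2,0.268],[-0.592,0.45,0.268],[-0.592,0.62,0.268],[-0.592,0.62,0.268]],"turn":[[0,0.013,0],[0,0.013,0],[0,0.013,0],[0,0.013,0],[0,0.013,0],[0,0.013,0]]}'
python3 - <<'E'
from h import *
plan([-53,106,81.5])
for n in('side','top'): snap(n,n+'1')
s=cv2.imread('pics/side1.png')[120:240,220:335];t=cv2.imread('pics/top1.png')[160:240,222:332]
a=cv2.resize(s,None,fx=3.5,fy=5,interpolation=cv2.INTER_CUBIC);a=cv2.resize(s,(400,417),interpolation=cv2.INTER_CUBIC);b=cv2.resize(t,(400,291),interpolation=cv2.INTER_CUBIC)
b=cv2.copyMakeBorder(b,0,126,0,0,cv2.BORDER_CONSTANT);cv2.imwrite('pics/c1.png',np.hstack([a,b]))
E
```

```text
clock: 2.1
position: [0.5274, -0.0247, 0.1049]
ee_rot: [-0.492, 0.51, -0.506, 0.491]
ft_force: [0.3, -0.4, 0.5]
grip_width: 0.6
clock 2.1 pinch fix [-54.9641 104.9478 123.5783] tcp [ 0.5274 -0.0247  0.1049] F [ 0.3038 -0.3621  0.5044] w 0.5999323993617096
sgn -1 off [-0.0045  0.2103  0.0116] turn [ 0.0073 -0.0011 -0.0034]
```

View pics/c1.png

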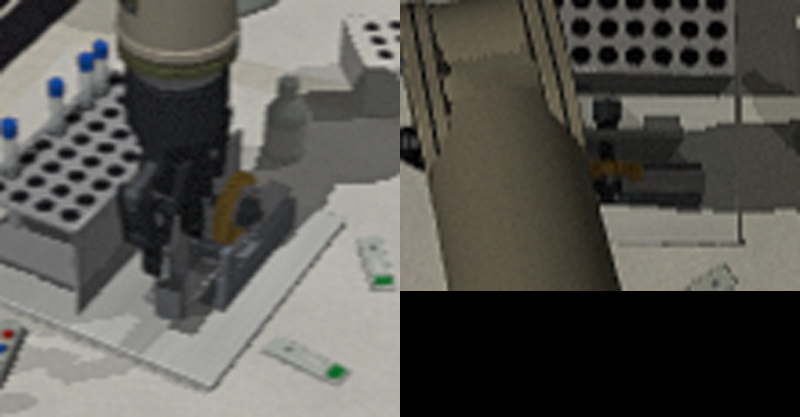

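Run:
```python
from h import *
for p in([-55,106,98],[-49,112,98],[-55,131,111],[-55,80,111],[-55,140,108]):
    u=proj('side',fix(p));print(p,u,(u-[220,120])*400/115)
```

```text
[-55, 106, 98] [268.91446242 196.57593411] [170.13726058 266.35107516]
[-49, 112, 98] [265.89050905 197.10473026] [159.61916191 268.19036613]
[-55, 131, 111] [264.3961643  198.07228972] [154.42144105 271.55579033]
[-55, 80, 111] [273.59776437 187.59461918] [186.42700651 235.11171887]
[-55, 140, 108] [262.71194548 200.85334299] [148.56328864 281.22901908]
```

The finger tip at (152,270) and the tab top near (170,266) match their projections, so the jaws straddle the tab. I'll go down and close.

```bash
python3 -m pendant '{"offset":[[-0.004,0.1,0.005],[-0.004,0.21,0.005],[-0.004,0.21,0.005],[-0.004,0.21,0.005]],"turn":[[0,0,0],[0,0,0],[0,0,0],[0,0,0]]}' && python3 -m pendant '{"offset":[[0,0,0],[0,0,0],[0,0,0],[0,0,0]],"turn":[[0,0,0],[0,0,0],[0,0,0],[0,0,0]]}' 0 60
python3 - <<'E'
from h import *
plan([-55,164,81.5])
E
```

```text
clock: 2.7
position: [0.5315, -0.0234, 0.0671]
ee_rot: [-0.491, 0.509, -0.508, 0.492]
ft_force: [0.6, -0.3, 0.3]
grip_width: 0.597
clock: 3.2
position: [0.532, -0.023, 0.068]
ee_rot: [-0.49, 0.509, -0.508, 0.493]
ft_force: [-1.1, 2.1, 6.3]
grip_width: 0.13
clock 3.2 pinch fix [-50.5841 106.8641  86.6785] tcp [ 0.532 -0.023  0.068] F [-1.1278  2.0504  6.275 ] w 0.12980852608059482
sgn -1 off [-0.2853  0.0267 -0.0227] turn [-0.0032 -0.0013 -0.0037]
```

```bash
python3 -m pendant '{"offset":[[-0.05,0,0],[-0.11,0,0],[-0.17,0,0],[-0.22,0,0],[-0.255,0,0],[-0.255,0,0]],"turn":[[0,0,0],[0,0,0],[0,0,0],[0,0,0],[0,0,0],[0,0,0]]}' 0 60
python3 - <<'E'
from h import *
plan([-51,164,86.7])
snap('side','side2')
for p in([-55,44,55],[-43,44,55],[-67,44,55],[-43,-16+106.9-47,55],[-55,44,72],[-73,44,55]): print(p,proj('side',fix(p)))
s=cv2.imread('pics/side2.png')[175:223,245:309]
cv2.imwrite('pics/c2.png',cv2.convertScaleAbs(cv2.resize(s,None,fx=12,fy=12,interpolation=cv2.INTER_CUBIC),alpha=1.6))
E
```

```text
clock: 3.95
position: [0.5344, 0.0256, 0.0681]
ee_rot: [0.49, -0.508, 0.51, -0.492]
ft_force: [3.7, -6.6, -4.1]
grip_width: 0.131
clock 3.95 pinch fix [-49.8232 155.4982  86.7833] tcp [0.5344 0.0256 0.0681] F [ 3.6739 -6.586  -4.0905] w 0.13130597236659572
sgn -1 off [-0.0424  0.0004 -0.0064] turn [-0.0047 -0.0042 -0.0006]
[-55, 44, 55] [279.2319 196.0296]
[-43, 44, 55] [275.5327 194.6968]
[-67, 44, 55] [282.9594 197.3726]
[-43, 43.900000000000006, 55] [275.5492 194.6775]
[-55, 44, 72] [279.3954 191.4256]
[-73, 44, 55] [284.8338 198.048 ]
```

View pics/c2.png

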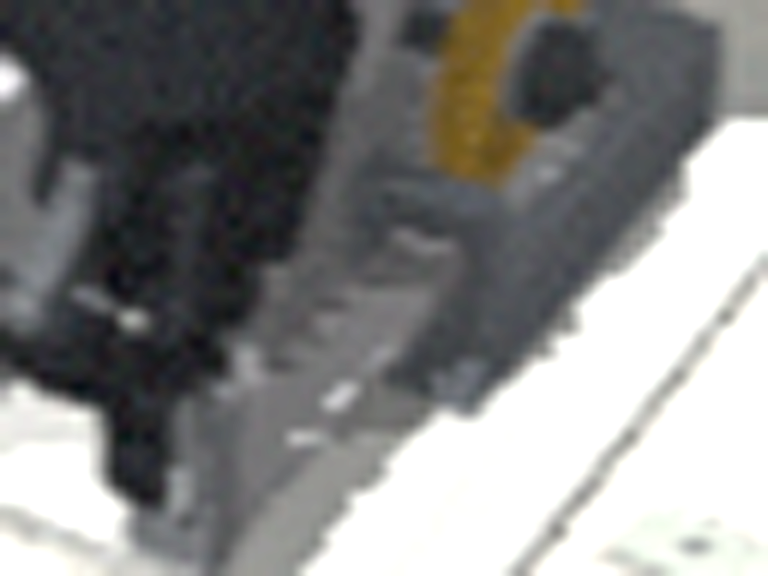

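Run:
```python
from h import *
for c in((420,240),(395,233),(447,249),(410,262)):
    print(c,tofix(onz('side',((c[0]+.5)/12-.5+245,(c[1]+.5)/12-.5+175),.055)))
s=cv2.imread('pics/side2.png')[186:216,260:292]
g=cv2.cvtColor(s,cv2.COLOR_BGR2GRAY);print(g[4:26,2:28])
```

```text
(420, 240) [-52.65103274  37.66551049  55.        ]
(395, 233) [-46.22667798  38.31843487  55.        ]
(447, 249) [-59.81476218  37.4393504   55.        ]
(410, 262) [-54.4236282   46.10401743  55.        ]
[[ 26  21  21  17  22  24  20  18  23  47  59  56  48  49  49  54  58  57
   54  54  59  56  59  57  62  73]
 [ 26  16  26  19  20  21  26  21  34  47  60  53  48  46  46  39  48  50
   57  56  55  56  59  58  60  71]
 [ 25  19  24  20  27  26  19  21  38  54  56  55  48  44  48  42  44  45
   42  48  51  58  57  56  55  63]
 [ 24  23  12  21  23  23  20  19  41  56  58  52  46  40  41  43  40  39
   39  43  45  46  47  49  53  55]
 [ 19  22  23  22  14  20  17  30  51  56  58  57  50  46  40  52  70  64
   47  42  47  44  45  48  51  57]
 [ 18  23  18  16  17  23  21  32  50  55  53  52  48  45  43  53  60  71
   76  76  68  50  44  48  50  58]
 [ 24  21  22  16  22  28  29  47  57  60  57  54  48  49  55  53  50  55
   62  58  60  53  44  49  54  53]
 [ 24  19  14  27  36  59  64  57  59  53  57  57  52  56  59  56  57  57
   54  56  59  53  46  47  53  55]
 [ 21  20  15  24  3
[... 806 characters left out ...]
60  49  40
   41  45  46  67  69  58  44  56]
 [ 40  47  70  93  93  78  73  72  74  75  74  79  80  74  68  48  45  40
   46  66  62  68  68  53  59  94]
 [ 56  83  83  79  80  75  74  73  74  72  84 118 106  69  72  63  58  51
   42  66  69  73  63  65 116 157]
 [ 52  68  73  69  76  74  74  74  73  79 119 118  79  67  72  71  71  69
   65  73  78  71  68 114 159 172]
 [ 59  64  61  69  75  73  73  74  72  73  83  77  67  69  72  73  70  71
   79 124 132 102 105 149 168 168]
 [ 56  58  61  68  75  74  74  76  77  80  74  67  69  71  72  71  71  80
  123 161 169 168 167 171 167 165]
 [ 55  57  62  72  75  74  76 113 114 102  86  72  84  96  93  93 100 143
  169 170 170 169 168 166 166 163]]
```

Run:
```python
from h import *
for n in('side0','side2'):
    print(n,cv2.cvtColor(cv2.imread(f'pics/{n}.png'),cv2.COLOR_BGR2GRAY)[192:208,268:288])
for n in('side0','side2'):
  for y in range(30,80,3):
    r=[]
    for x in(-50,-55,-60):
        u=proj('side',fix([x,y,55])).astype(np.float32);r.append(cv2.remap(cv2.imread(f'pics/{n}.png'),u[None,None,:1],u[None,None,1:],cv2.INTER_LINEAR)[0,0].tolist())
    print(n,y,r)
u=proj('side',fix([-55,44,55]));v=proj('side',fix([-55,64,55]));print(u,v)
```

```text
side0 [[ 60  56  57  56  55  61  70  64  60  68  69  71  71  73  77  82  82  80
   65  59]
 [ 59  56  54  56  59  57  69  61  45  45  50  53  62  70  72  76  75  66
   46  65]
 [ 56  54  56  55  55  61  67  58  47  79 106  83  59  70  68  69  74  59
   41  51]
 [ 75  66  60  56  56  58  67  58  58  89 109 109 107 108  89  71  75  58
   42  46]
 [ 81  83  87  81  61  56  67  79  96  96  92 100 111 114 111  93  71  54
   43  55]
 [ 89  84  84  84  78  65  78 101 110 109 105 107 110 109 101  81  67  52
   47  53]
 [ 84  92  93  83  65  65  90 110 110 109 108 110 110 102  78  63  63  53
   54  57]
 [ 73  74  75  69  55  74 106 110 110 107 108 111 111  88  66  71  70  57
   46  52]
 [ 72  74  72  64  52  77 104 110 109 111 111 115  90  54  71  86  78  57
   49  51]
 [ 73  73  77  62  46  48  57  64  92 111 111  90  59  43  64  76  75  59
   52  52]
 [ 72  76  73  66  48  47  51  49  56  63  66  59  44  41  61  74  70  59
   50  51]
 [ 73  70  75  64  51  48  52  55  54  59  55  46  41  41  63  73  67  54
   52  48]
 [ 73  73  75  68  49  45  49  56  71  68  52  43  41  41  62  74  68  55

[... 2840 characters left out ...]
, 64], [59, 58, 59]]
side2 45 [[54, 53, 53], [57, 56, 55], [57, 56, 56]]
side2 48 [[55, 53, 53], [57, 56, 56], [56, 57, 55]]
side2 51 [[57, 56, 57], [58, 57, 58], [60, 60, 60]]
side2 54 [[56, 55, 56], [57, 57, 57], [69, 68, 70]]
side2 57 [[54, 53, 52], [67, 67, 68], [76, 76, 77]]
side2 60 [[66, 65, 66], [76, 76, 76], [77, 76, 77]]
side2 63 [[74, 74, 75], [77, 76, 77], [77, 75, 77]]
side2 66 [[71, 71, 72], [75, 75, 76], [76, 73, 75]]
side2 69 [[69, 67, 69], [75, 75, 76], [76, 75, 76]]
side2 72 [[76, 75, 77], [77, 76, 76], [77, 75, 76]]
side2 75 [[77, 76, 77], [79, 77, 77], [77, 75, 76]]
side2 78 [[77, 78, 77], [76, 75, 75], [77, 77, 77]]
[279.23192158 196.02963978] [275.91944884 199.96238386]
```

```bash
python3 -m pendant '{"offset":[[-0.025,0,0],[-0.045,0,0],[-0.045,0,0]],"turn":[[0,0,0],[0,0,0],[0,0,0]]}' 0 60
python3 - <<'E'
from h import *
plan([-51,164,86.7])
snap('side','side3')
for y in range(27,80,3):
    r=[]
    for x in(-50,-55,-60):
        u=proj('side',fix([x,y,55])).astype(np.float32);r.append(int(cv2.remap(cv2.imread(f'pics/side3.png',0),u[None,None,:1],u[None,None,1:],cv2.INTER_LINEAR)[0,0]))
    print(y,r)
E
```

```text
clock: 4.38
position: [0.5347, 0.0312, 0.068]
ee_rot: [0.49, -0.508, 0.511, -0.49]
ft_force: [-0.3, -9.8, 1.3]
grip_width: 0.128
clock 4.38 pinch fix [-49.6923 161.247   86.7413] tcp [0.5347 0.0312 0.068 ] F [-0.2558 -9.8437  1.3434] w 0.1284820699518654
sgn -1 off [-0.014   0.0001 -0.0069] turn [-0.0041 -0.0083  0.0037]
27 [45, 48, 44]
30 [48, 47, 44]
33 [52, 56, 57]
36 [54, 53, 68]
39 [49, 39, 53]
42 [53, 50, 53]
45 [57, 55, 57]
48 [56, 56, 59]
51 [51, 56, 60]
54 [59, 60, 68]
57 [71, 68, 77]
60 [65, 72, 77]
63 [60, 75, 77]
66 [70, 75, 77]
69 [74, 78, 76]
72 [66, 74, 75]
75 [62, 69, 76]
78 [68, 73, 76]
```

```bash
python3 -m pendant '{"offset":[[-0.02,0,0],[-0.03,0,0],[-0.03,0,0]],"turn":[[0,0,0],[0,0,0],[0,0,0]]}' 0 60
python3 - <<'E'
from h import *
plan([-51,164,86.7])
snap('side','side4')
for y in range(27,66,2):
    r=[]
    for x in(-47,-51,-55,-59,-63):
      for n in('side3','side4'):
        u=proj('side',fix([x,y,55])).astype(np.float32);r.append(int(cv2.remap(cv2.imread(f'pics/{n}.png',0),u[None,None,:1],u[None,None,1:],cv2.INTER_LINEAR)[0,0]))
    print(y,r[::2],r[1::2])
E
```

```text
clock: 4.8
position: [0.5348, 0.0336, 0.068]
ee_rot: [0.49, -0.508, 0.513, -0.488]
ft_force: [0.1, -11.4, 2.0]
grip_width: 0.134
clock 4.8 pinch fix [-49.6299 163.6529  86.7363] tcp [0.5348 0.0336 0.068 ] F [  0.0823 -11.4288   2.0151] w 0.13350677991248472
sgn -1 off [-0.0023  0.0002 -0.0071] turn [-0.0032 -0.0125  0.0085]
27 [46, 44, 48, 43, 46] [45, 46, 43, 47, 46]
29 [46, 45, 45, 44, 41] [44, 45, 43, 46, 41]
31 [47, 49, 49, 47, 46] [46, 46, 50, 48, 46]
33 [49, 54, 56, 55, 55] [49, 55, 57, 57, 55]
35 [48, 57, 56, 63, 59] [55, 63, 64, 68, 59]
37 [46, 52, 49, 61, 51] [59, 65, 68, 70, 56]
39 [44, 47, 39, 54, 43] [52, 58, 67, 56, 48]
41 [48, 47, 46, 53, 46] [42, 50, 56, 40, 47]
43 [53, 53, 53, 55, 52] [37, 50, 51, 44, 49]
45 [52, 56, 55, 57, 56] [44, 53, 53, 52, 54]
47 [52, 57, 56, 58, 58] [50, 56, 56, 58, 56]
49 [52, 53, 56, 59, 58] [51, 55, 59, 59, 57]
51 [50, 49, 56, 59, 61] [46, 52, 59, 60, 60]
53 [53, 55, 58, 63, 65] [43, 53, 58, 64, 64]
55 [60, 63, 63, 70, 71] [52, 59, 62, 70, 70]
57 [67, 69, 68, 77, 75] [64, 69, 68, 76, 74]
59 [70, 67, 72, 77, 79] [70, 74, 75, 76, 77]
61 [63, 61, 73, 76, 78] [69, 75, 76, 77, 76]
63 [60, 62, 75, 76, 75] [65, 73, 76, 76, 74]
65 [65, 69, 76, 77, 75] [64, 72, 74, 75, 74]
```

The dark mark now reads y≈42 in the picture and ≈43.7 by the robot, with the mouth at 44. I'll release without the stored pull and rise.

```bash
python3 -m pendant '{"offset":[[0,0,0],[0,0,0],[0,0,0],[0,-0.15,0],[0,-0.35,0],[0,-0.45,0]],"turn":[[0,0,0],[0,0,0],[0,0,0],[0,0,0],[0,0,0],[0,0,0]]}' 45 60
python3 - <<'E'
from h import *
snap('side','side5')
plan([0,0,150])
for y in range(35,54,2):
    r=[]
    for x in(-47,-51,-55,-59,-63):
        u=proj('side',fix([x,y,55])).astype(np.float32);r.append(int(cv2.remap(cv2.imread(f'pics/side5.png',0),u[None,None,:1],u[None,None,1:],cv2.INTER_LINEAR)[0,0]))
    print(y,r)
s=cv2.imread('pics/side5.png')[170:224,245:317]
cv2.imwrite('pics/c5.png',cv2.convertScaleAbs(cv2.resize(s,None,fx=10,fy=10,interpolation=cv2.INTER_CUBIC),alpha=1.8))
E
```

```text
clock: 5.6
position: [0.5354, 0.0348, 0.1602]
ee_rot: [0.49, -0.508, 0.513, -0.489]
ft_force: [0.3, 0.3, -0.1]
grip_width: 0.445
clock 5.65 pinch fix [-48.35   165.0441 180.8751] tcp [0.5363 0.0349 0.1622] F [0.572  0.1381 2.1011] w 0.45282572008868693
sgn -1 off [0.8214 0.1613 0.2475] turn [-0.0095 -0.0117  0.008 ]
35 [56, 65, 82, 99, 83]
37 [59, 63, 82, 104, 86]
39 [53, 54, 73, 88, 85]
41 [44, 45, 57, 64, 86]
43 [40, 45, 48, 70, 92]
45 [46, 51, 50, 84, 103]
47 [50, 55, 57, 95, 108]
49 [50, 55, 62, 100, 112]
51 [46, 52, 75, 110, 113]
53 [44, 52, 80, 123, 120]
```

View pics/c5.png

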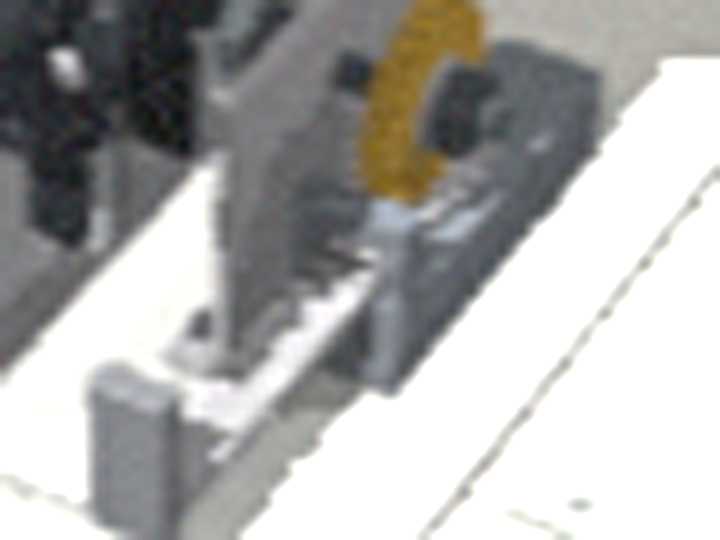

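The mark is a dark line near (345,262) in the crop, right at the mouth, with the tab free. The arm may clear the head in the top view now, so I'll look while moving on.

Run:
```python
from h import *
snap('top','top5')
print(proj('top',fix([0,0,97])),proj('top',fix([8,-13,97])),proj('top',fix([-8,13,97])))
for n in('top0','top5'): print(cv2.imread(f'pics/{n}.png',0)[183:198,270:289])
```

```text
[278.70966699 189.4861804 ] [282.8229271  187.00256966] [274.58592305 191.97612133]
[[ 22  22  23  20  24  22  22  26  22  25  25  22  24  24  28  26  21  25
   24]
 [ 20  20  22  21  23  21  22  22  24  19  23  20  21  23  23  19  23  17
   23]
 [ 38  37  36  42  41  42  42  41  42  40  29  26  31  28  26  27  30  28
   29]
 [ 80  78  80  78  80  64  61  62  53  55  51  49  56  72  69  73  68  71
   70]
 [103 103 104 105 108  50  51  54  33  30  46  43  63 105 104 103 105 105
  103]
 [104 102 103 105 107  23  24  24  21  14  14  12  29 106  98 102 100  99
  104]
 [105 101 102 104 111  25  22  26  24  17  13  17  28 104 104 101 102 103
  100]
 [102 103  99 102 109  28  30  28  25  13  18  19  27 108 105 101 104 104
  103]
 [ 99  99 102 100 106  21  16  25  25  11  14  12  27 107 102 102 101 102
  103]
 [ 99  95  97  98 103  17  21  27  23  19  13   4  29 102  99  99 101 102
  103]
 [ 97  98  99 100 104  62  27  29  27  19  11  11  71 102 103  97  99 102
  105]
 [ 91  92  88  88  86  96  21  29  28  21  12  25  97  93  92  93  94  89
   91]
 [ 77  72  70  68  68  84  49  53  45  51  4
[... 715 characters left out ...]
  26  30  19  17  19  35 117 130 135 135 136
  135]
 [117 117 114 114 124   6   9  15   7  15  17  13  30 120 115 129 139 142
  137]
 [112 109 112 112 121  10   8   8   8  13  12   9  26 119 115 111 127 138
  140]
 [108 107 113 112 116  11   4   3  15  13  10   8  37 113 115 113 111 124
  142]
 [110 108 113 115 117  71  12   5   4   5   8  11  80 118 112 111 110 112
  134]
 [ 98  97  96  98  99 111   7   5  13   7  10  27 109 107 103 104 105 105
   90]
 [ 59  63  57  58  54  78  29  30  31  28  26  37  75  73  73  74  73  68
   34]
 [ 41  44  41  44  43  46  44  46  48  48  50  47  45  45  45  41  44  43
   45]
 [ 34  35  33  36  41  42  36  40  36  42  44  41  43  40  43  39  40  47
   42]]
```

```bash
python3 -m pendant '{"offset":[[0.3,0,0.09],[0.6,0,0.18],[0.816,0,0.247],[0.816,0.1,0.247],[0.816,0.16,0.247],[0.816,0.16,0.247]],"turn":[[-0.01,-0.012,0.008],[-0.01,-0.012,0.008],[-0.01,-0.012,0.008],[-0.01,-0.012,0.008],[-0.01,-0.012,0.008],[-0.01,-0.012,0.008]]}' 55 60
python3 - <<'E'
from h import *
plan([0,1,84])
E
```

```text
clock: 6.45
position: [0.5777, -0.1286, 0.1282]
ee_rot: [-0.493, 0.509, -0.506, 0.492]
ft_force: [-0.3, 0.3, 0.7]
grip_width: 0.546
clock 6.45 pinch fix [ -1.3575   2.8045 146.9142] tcp [ 0.5777 -0.1286  0.1282] F [-0.2746  0.3481  0.7029] w 0.5455564896103487
sgn -1 off [0.0095 0.3145 0.0084] turn [ 0.005   0.0032 -0.0013]
```

```bash
python3 -m pendant '{"offset":[[0.01,0.1,0.012],[0.01,0.22,0.012],[0.01,0.325,0.012],[0.01,0.325,0.012],[0.01,0.325,0.012]],"turn":[[0.005,0.003,0],[0.005,0.003,0],[0.005,0.003,0],[0.005,0.003,0],[0.005,0.003,0]]}'
python3 - <<'E'
from h import *
plan([0,1,84])
E
```

```text
clock: 7.08
position: [0.5805, -0.13, 0.0645]
ee_rot: [0.491, -0.508, 0.508, -0.493]
ft_force: [0.4, 0.6, 0.3]
grip_width: 0.551
clock 7.08 pinch fix [ 1.4079  1.5402 83.1659] tcp [ 0.5805 -0.13    0.0645] F [0.4421 0.6216 0.2892] w 0.5514488381205694
sgn -1 off [ 0.0028 -0.0042 -0.0072] turn [-0.0019  0.0016 -0.0012]
```

```bash
python3 -m pendant '{"offset":[[0,0,0],[0,0,0],[0,0,0],[0,0,0]],"turn":[[0,0,0],[0,0,0],[0,0,0],[0,0,0]]}' 0 40
python3 - <<'E'
from h import *
plan([0,1,84]);o=manip.get_obs();print(o['torque'],o['grip_width']*85)
E
```

```text
clock: 7.58
position: [0.5813, -0.1301, 0.0659]
ee_rot: [0.491, -0.507, 0.509, -0.493]
ft_force: [-1.3, 0.8, 5.9]
grip_width: 0.274
clock 7.58 pinch fix [ 2.1805  1.5091 84.6192] tcp [ 0.5813 -0.1301  0.0659] F [-1.3218  0.8434  5.9139] w 0.274005511835527
sgn -1 off [ 0.0026  0.0031 -0.0112] turn [-0.0044  0.0011 -0.0008]
[ 0.1589  0.3365 -0.1282] 23.290468506019796
```

```bash
python3 -m pendant '{"offset":[[0,0,0],[0,0,0],[0,0,0],[0,0,0],[0,0,0],[0,0,0],[0,0,0],[0,0,0]],"turn":[[0,0,0],[0,0,0],[0,0,0],[0,0,0],[0,0,0],[0,0,0],[0,0,0],[0,0,0]]}' 0 65
python3 - <<'E'
from h import *
plan([0,1,84]);o=manip.get_obs();print(o['torque'],o['grip_width']*85,Ro.from_quat(o['ee_rot']).as_matrix())
snap('side','side6')
s=cv2.imread('pics/side6.png')[120:230,200:340]
cv2.imwrite('pics/c6.png',cv2.convertScaleAbs(cv2.resize(s,None,fx=5.4,fy=5.4,interpolation=cv2.INTER_CUBIC),alpha=1.5))
for y in range(35,54,2):
    r=[]
    for x in(-47,-51,-55,-59,-63):
        u=proj('side',fix([x,y,55])).astype(np.float32);r.append(int(cv2.remap(cv2.imread(f'pics/side6.png',0),u[None,None,:1],u[None,None,1:],cv2.INTER_LINEAR)[0,0]))
    print(y,r)
E
```

```text
clock: 8.57
position: [0.5813, -0.1301, 0.066]
ee_rot: [0.491, -0.507, 0.509, -0.493]
ft_force: [-2.2, 0.5, 4.1]
grip_width: 0.264
clock 8.57 pinch fix [ 2.1497  1.4779 84.7179] tcp [ 0.5813 -0.1301  0.066 ] F [-2.2057  0.5069  4.0905] w 0.26362798565689965
sgn -1 off [ 0.0024  0.0036 -0.0111] turn [-0.0044  0.0011 -0.0007]
[ 0.1699  0.486  -0.1712] 22.408378780836472 [[-0.0321  0.0034  0.9995]
 [-0.9995  0.0005 -0.0321]
 [-0.0006 -1.      0.0034]]
35 [82, 85, 90, 100, 82]
37 [97, 96, 108, 112, 86]
39 [90, 95, 117, 99, 86]
41 [76, 88, 100, 76, 86]
43 [72, 94, 95, 85, 92]
45 [84, 107, 104, 100, 101]
47 [96, 114, 110, 113, 105]
49 [100, 111, 114, 115, 109]
51 [89, 104, 114, 116, 112]
53 [83, 105, 113, 120, 119]
```

View pics/c6.png

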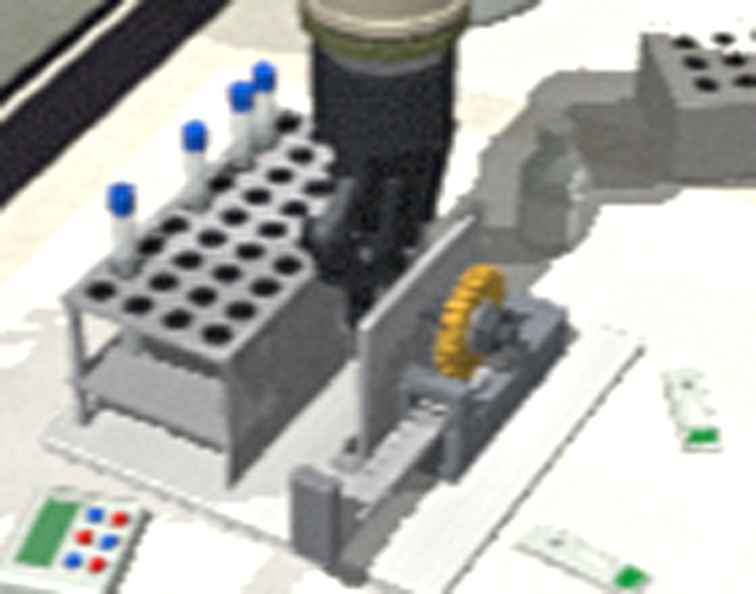

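The grip reads 22.4 to 23.3 mm on the flats, and the wrist shows 0.17 N m about the bolt axis, which matches the spring. The mark is at the mouth and nothing else has moved, so I'll hand in.

```bash
python3 -c "
from workcell import manip
print(manip.hand_in())"
```

```text
the job is handed in; nothing more can be done
None
```

I pulled the gauge to its mark, let go of the tab, then gripped the hidden bolt head upright at about 7.6 s and handed in at about 8.6 s, still holding it at 65 N.

- **Gauge:** the robot's position put it at about 59.7 mm. The side camera put the dark mark line about 1–2 mm inside the mouth, or about 58–59 mm. The two readings disagree by about 1.5 mm, which is within the calibration error, and neither is past the mark. The line stayed there after release and in the last picture.
- **Bolt:** the jaws closed to 23.3 mm at 40 N, then 22.4 mm at 65 N, which fits the 24 mm flats, as the jaws had also read about 1 mm low on the tab. Over the 1 s hold the tool pose stayed still, with 0.17 N m about the bolt axis, close to the stated spring pull of 0.15 N m. I never measured the bolt angle directly. About 3.5 s passed between the gauge nearing its mark and the grasp, so it should have turned only about 0.07 rad (4 degrees).
- **Surroundings:** in the last side-view crop the timer, two of the cassettes, the bottle and the carton looked undisturbed. I did not recheck the third cassette or the spare rack, which the arm never went near. The highest wrist force I read was about 11 N.

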